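# Shut and lock the toy display case

## Task

Close up the display case for the night: its lid stands propped on a ratchet, so lift it by the red bar past the top notch until the pawl with the orange ball falls away, then lower the lid fully shut without letting it slam. Then take the red key, press it lightly on the lock and turn it until it drops home in the slot, turn it clockwise as far as it goes so that the bolt is thrown over the lid's brass tab, and leave it standing in the lock. Leave the blue key and the toys as they are.

Things in the scene. Friction and masses are not known exactly. Their poses are not given: they have to be found in the camera images.
- case: fixed display case, clear walls, wooden base, 150 (x) x 240 (y) x 80 mm high; origin at the centre of its underside, x from its front (red bar, robot side) to its hinge side, y left, z up. On its right (-y) stands the dark steel lock housing, 56 (x) x 66 (y) x 85 mm high, centred at x -30, y -176 mm; on its left (+y), near the hinge, ratchet and pawl.
- lid_hinge (a point): midpoint of the lid's hinge axis, which runs along the case's y, at case x 75, y 0, z 84 mm.
- lid_bar (a point): middle of the red round bar at the lid's front edge: 12 mm thick, 90 mm long along the case's y, 190 mm from the hinge axis, 40 mm in front of the lid's edge, held by arms at its two ends, free to be pinched from above (a finger before it and one behind; it can roll between the pads). With the lid shut its axis is 84 mm above the table.
- lid (a joint): angle of the clear lid (about 0.3 kg, 150 mm long, 6 mm thick): 0 shut and level, grows as the bar rises, stop at 1.55. The ratchet keeps it from falling at about 0.44, 0.72 and 1.00 rad and lets it rise freely; by about 1.39 rad it throws the pawl off, and the lid can be lowered all the way. Lifting at the bar takes 1 to 2 N; let go with the pawl off, it falls fast.
- pawl (a joint): lean of the ratchet's pawl, an upright arm with an orange ball on the left of the case: about +0.44 leaning to the hinge side into the ratchet (holding), less while a tooth passes, -0.5 fallen to the front (off); once off it stays off.
- lock_face (a point): centre of the round brass plug, 36 mm wide, on its upper face, level with the housing's top (85 mm up; case x -30, y -183 mm); axes as the case. In it is a slot 23 x 8.5 mm, 20 mm deep, dark inside. At first its long side is within 0.4 rad of the case's x (angle not given: feel or look). The plug is stiff (0.10 Nm; a press under 12 N does not drag it) and turns clockwise from above to a stop.
- bolt (a joint): travel in m of the steel bolt (12 mm wide) that slides from the lock housing towards the case (+y) over the lid's brass tab: 0 until the slot is turned 0.45 rad clockwise of the case's x, 0.009 at about 0.95 rad, 0.012 at the plug's stop, 1.2 rad clockwise. The key has some 0.12 rad of play in the slot.
- key: the key to use, red bow, 70 g, upright, blade down; origin at the centre of the blade's tip, z up. Brass blade 20 (x) x 6 (y) mm, 16 long; collar 30 mm across, z 16 to 22 mm, stops on the lock's face; flat red bow 40 (x) x 8 (y) mm, z 22 to 56. Fits the slot within about 0.1 rad and 1 mm, also half a turn round. It stands in a well of the key block, collar on the block, tip 24 mm above the table.
- spare_key: bystander: the same with a blue bow and a 13 mm square blade, standing in the other well.
- key_block: fixed dark wooden block 70 (x) x 160 (y) x 40 mm high with two wells 24 mm square and 22 mm deep at y -37.5 and +37.5 mm; origin at the centre of its underside.
- car_red: bystander: red toy car 70 x 32 x 34 mm standing in the case; origin at its underside.
- car_green: bystander: green toy car of the same size in the case.
- bus: bystander: yellow toy bus 120 x 65 x 55 mm behind the case; origin at its underside.
- tractor: bystander: green toy tractor 110 x 75 x 61 mm to the left of the case; origin at its underside.
- skittle: bystander: blue skittle 118 mm high, 46 mm across, standing at the back right; origin at its underside.
- hoop: bystander: orange ring 90 mm across, 12 mm high, lying behind the key block.
There are look-alikes about, which are no part of the job. Of the things that look like the key, the smallest one is meant.

How it is judged (in metres and radians):
On the way, in this order (a step that is already met when the one before it is completed fails the run):
1. the lid is raised past the top notch and the pawl has fallen off (value of joint lid above 1.25 rad and value of joint pawl below -0.3 rad), for 0.1 s.
2. the lid is fully shut (value of joint lid below 0.03 rad), for 0.2 s.
3. the red key has dropped home in the slot, the bolt not yet thrown (z of key in the frame of lock_face below -0.012 m and horizontal distance between key and lock_face below 0.005 m and value of joint bolt below 0.006 m), for 0.1 s.
4. turned clockwise with the key home, the lock throws its bolt over the shut lid's tab (value of joint bolt above 0.009 m and value of joint lid below 0.03 rad and z of key in the frame of lock_face below -0.012 m), for 0.1 s.
At the end, for the whole second after the job is handed in: The lid is shut (within 0.03 rad), the pawl is off, the bolt is out by more than 9 mm over the tab, and the red key stands upright (within 0.15 rad), at rest and let go, in the slot, its blade at least 12 of 16 mm deep and centred within 5 mm (all of step 4 and value of joint pawl below -0.3 rad and horizontal distance between key and lock_face below 0.005 m and angle between key's own z axis and vertical below 0.15 rad and linear speed of key below 0.02 m/s); the robot touches nothing.
It fails at once if the lid slams: it nears shut (below 0.3 rad) faster than 2 rad/s (value of joint lid below 0.3 rad and velocity of joint lid below -2 rad/s).
It fails at once if the blue key is taken out or moved by more than 20 mm (distance of spare_key from where it was at the start of the episode above 0.02 m).
It fails at once if a toy is moved by more than 30 mm (distance of any of car_red, car_green, bus, tractor, skittle, hoop from where it was at the start of the episode above 0.03 m).
It also fails if it takes over 67 s, if anything falls off the work surface, if the arm or the gripper's body presses on something with over 40 N, if the wrist force passes 120 N, or if a joint passes its speed limit or range.

## Robot

A 6-joint arm with a two-finger parallel gripper is mounted at the origin on the work surface. World frame = base frame: x ahead of the robot, y to its left, z up, the work surface at z = 0. Lengths are in mm, angles in degrees, forces in N, time in s.
With the tool pointing down it reaches from about 300 to 850 mm from the base axis. Payload 4.2 kg.
Tool frame: the origin (TCP) lies at the very end of the fingers, on their centre line; the grasp point (between the pads) lies 19 mm behind it (env.grip_depth is the distance from the TCP to the grasp point, in mm); z points along the fingers, y is the line along which they close (so a half turn about z gives the same grasp; the last joint's range is limited). The gripper opens to 91 mm and grips with 3 to 60 N. Pads are 32 mm wide; open, the fingers measure 118 mm over their backs; the gripper's body (76 mm by 178 mm) begins 60 mm behind the grasp point.
Start: joints at [-77.521, 18.312, 89.639, -0, 72.044, -1.146], TCP at [135.452, -558.834, 213.976] pointing down, gripper open.
Joint ranges: [-177.97, 177.97], [-48.28, 115.42], [12.27, 149.76], [-77.06, 257.06], [2.81, 150.46], [-146.56, 146.56]. Speed limits (degrees/s): [147.25, 147.25, 180, 180, 180, 180].

## Interface

Orientations are given as [roll, pitch, yaw] about the fixed x, y, z axes, in that order (R = Rz(yaw) Ry(pitch) Rx(roll)).
In Python, from workcell import env, cams gives the robot as it stands.
- The arm moves only by the tool apply_moves, never from a script. Its argument "deltas" is a list of rows, each a list of 5 numbers: the shift along the tool's x, y, z in m, then the turn about the tool's z in rad, then the opening, from -1 (shut) to 1 (fully open), so that 0 is half open. In form: [[tx, ty, tz, roll, gripper], ...]. A call has 1 to 5 rows; each row is the pose to reach, as a shift and turn from the pose commanded when the call began, along the tool's axes at that moment; what a row does not reach only later rows make up. A row lasts 1/10 s, in which the tool goes at most 50 mm and 8.59 degrees, less where a joint would pass 70% of its speed; a pose out of reach is approached as far as the arm can. A call with a gripper value outside its range is refused whole. The fingers move at their own pace and stop on an object; "grip_force" is the grip in N (left out, the last holds). Time passes only in rows, so rows that repeat a pose let the fingers close. It gives the time, the measured TCP pose, the force, the opening and the grip force at its end, in the units of the state.
- env.state(): the state, without advancing time (a new reading comes with each control period).
- cams.grab_frame(name): name is "scene" or "top" or "wrist"; returns the picture (480x640x3 uint8, blue, green, red); there is no depth.
- cams.get_calibration(name): a dict with "mtx" (3x3 intrinsics, pixels), "eye" and "attitude" of the camera in the world; the wrist camera has in their place "tool_from_camera" (4x4, takes a point from camera to tool coordinates, whose origin is the TCP and whose axes are the flange's). Camera axes: x right, y down, z forward; pixel columns grow to the right and rows downward; lengths in mm; the calibration is good to about 2 mm. A picture is of the moment at which its call begins: read the wrist's pose just before it. get_calibration takes no time and is no camera call.
- env.job_done(): hands the job in; it is judged then, once.
The state is a dict: "time_s": time; "qpos": joint angles; "qvel": joint speeds; "effort": joint torques, N m; "ee_pos": TCP position; "ee_rot": TCP orientation; "force": force on the tool from outside, world axes, zero at the start; "torque": the same for the moment, N m; "gripper_width": finger opening in mm; "gripper_force": force on a finger pad.
Only numpy, scipy, OpenCV 4.12 (cv2) and the standard library are available. Lean on these libraries where they do the work, as an engineer would, in place of code of your own. Each camera call takes 0.05 s, during which the arm holds its last target. There are 200 camera calls.

## Working session

There is one attempt and no reset: what is moved stays moved. The work goes in short steps, Python scripts to look and compute and a tool call to move; the robot and the scene stay as the last step left them, time stands still between calls to the robot, and variables do not carry over. Pictures are saved under pics/ and viewed, at most 10 in all, crops included, and the job is handed in when it is done.

Besides the shell and the picture viewer there is one more tool, called after "Call:" as name(argument=value, ...), one argument or row to a line, values as JSON. apply_moves: Moves the arm, as the interface text tells. Its arguments: {"type":"object","properties":{"deltas":{"type":"array"},"grip_force":{"type":"number"}},"required":["deltas"]}

```bash
mkdir -p pics; ls; cat > h.py <<'E'
import numpy as np, cv2
from scipy.spatial.transform import Rotation as Ro
from workcell import env, cams
def cal(n):
    c=cams.get_calibration(n); K=np.array(c["mtx"])
    if n=="wrist":
        s=env.state(); T=np.eye(4); T[:3,:3]=Ro.from_euler('xyz',s["ee_rot"],degrees=True).as_matrix(); T[:3,3]=s["ee_pos"]
        M=T@np.array(c["tool_from_camera"]); return K,M[:3,:3],M[:3,3]
    A=np.array(c["attitude"]); 
    R=A if A.shape==(3,3) else Ro.from_euler('xyz',A,degrees=True).as_matrix()
    return K,R,np.array(c["eye"])
def pt(C,u,v,z):
    K,R,e=C; d=R@np.linalg.solve(K,[u,v,1]); return e+d*(z-e[2])/d[2]
def px(C,p):
    K,R,e=C; q=K@(R.T@(np.array(p)-e)); return q[:2]/q[2]
E
python3 - <<'E'
from h import *
for n in ["scene","top"]:
    print(n,cams.get_calibration(n)); cv2.imwrite(f"pics/{n}0.png",cams.grab_frame(n))
print(cams.get_calibration("wrist")); print(env.state())
E
```

```text
pics
scene {'mtx': array([[471.35213255,   0.        , 315.35349256],
       [  0.        , 471.35213255, 235.82356217],
       [  0.        ,   0.        ,   1.        ]]), 'eye': array([1376.46284107,  447.36785405,  845.10449762]), 'attitude': array([-130.08574846,   -0.81894933,  118.30579893])}
top {'mtx': array([[497.99705681,   0.        , 314.80081886],
       [  0.        , 497.99705681, 237.70720371],
       [  0.        ,   0.        ,   1.        ]]), 'eye': array([ 372.26875331,    7.98321403, 1203.58280769]), 'attitude': array([-170.10924202,    0.54792434,  -88.58613956])}
{'mtx': array([[375.5141135 ,   0.        , 321.72468277],
       [  0.        , 375.5141135 , 238.61739004],
       [  0.        ,   0.        ,   1.        ]]), 'tool_from_camera': array([[-2.38558901e-05, -9.57887906e-01, -2.87142402e-01,
         8.32134110e+01],
       [ 9.99998648e-01,  4.49207817e-04, -1.58160755e-03,
        -2.25910182e-01],
       [ 1.64398936e-03, -2.87142052e-01,  9.57886600e-01,
        -1.70380374e+02],
       [ 0.00000000e+00,  0.00000000e+00,  0.00000000e+00,
         1.00000000e+00]])}
{'time_s': 0.1, 'qpos': array([-7.75241847e+01,  1.83464719e+01,  8.97006807e+01, -2.99605043e-04,
        7.20429605e+01, -1.14510086e+00]), 'qvel': array([-0.05246691, -0.07509511, -0.11531303,  0.0264518 , -0.08146552,
        0.06798155]), 'effort': array([ 2.11239280e-04, -4.13332021e+01, -2.32509452e+01,  7.28354347e-02,
        4.21726727e-02, -6.44641136e-05]), 'ee_pos': array([ 135.31861637, -558.37820337,  213.21087968]), 'ee_rot': array([-1.79909899e+02, -1.51605099e-03,  1.36210075e+01]), 'force': array([ 0.38595645,  0.04595562, -0.82741719]), 'torque': array([ 0.04390327, -0.05641434,  0.03638975]), 'gripper_force': 0.0, 'gripper_width': 91.33390300382814}
```

View pics/top0.png

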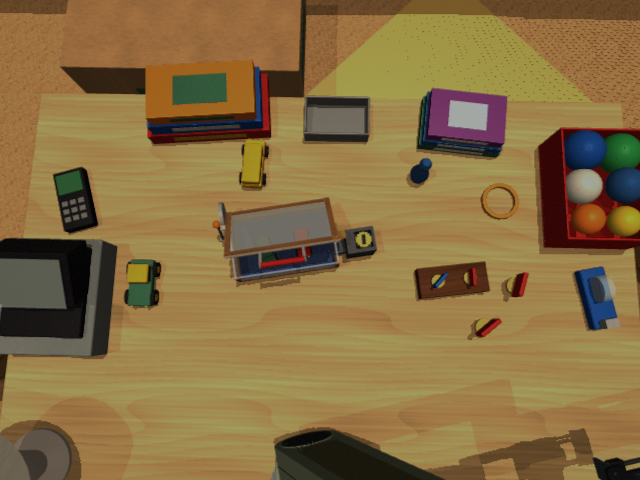

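View pics/scene0.png

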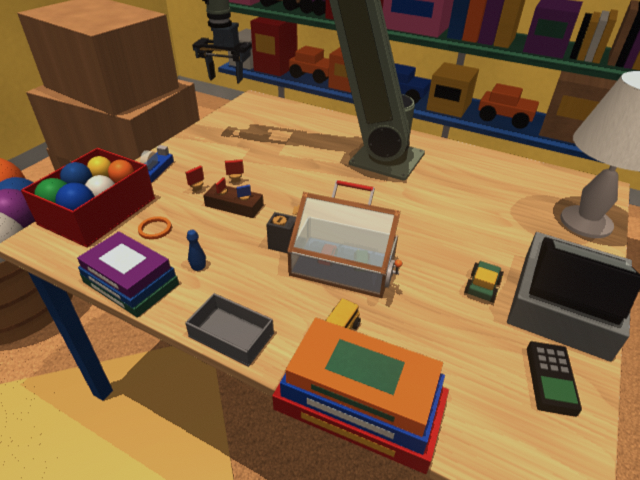

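```bash
python3 - <<'E'
from h import *
a=cv2.imread("pics/top0.png"); b=cv2.imread("pics/scene0.png")
c=cv2.resize(a[190:350,205:405],None,fx=4,fy=3.75*4/3.75,interpolation=cv2.INTER_CUBIC)[:600]
c1=cv2.resize(a[190:290,205:385],(720,400),interpolation=cv2.INTER_CUBIC)
c2=cv2.resize(a[250:350,410:540],(260,200),interpolation=cv2.INTER_CUBIC)
c3=cv2.resize(b[170:300,260:410],(450,200*2-190-10) if 0 else (230,200),interpolation=cv2.INTER_CUBIC)
o=np.zeros((600,720,3),np.uint8);o[:400]=c1;o[400:,:260]=c2;o[400:,270:500]=c3
cv2.imwrite("pics/c1.png",o)
E
```

```text
(no output)
```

View pics/c1.png

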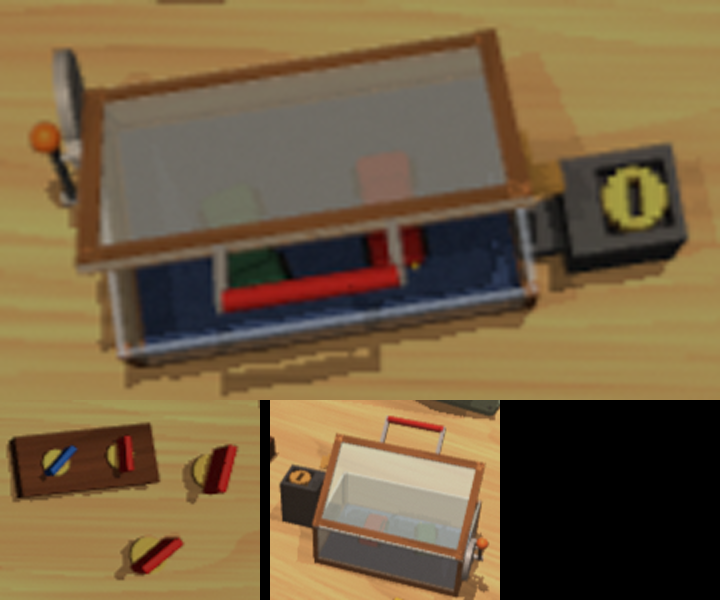

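```bash
cat > fit.py <<'E'
from h import *
from scipy.optimize import least_squares
T=cal("top");S=cal("scene")
c=lambda u,v:(205+u/4,190+v/4)
bar=lambda l,y:[75-190*np.cos(l),y,84+190*np.sin(l)]
def W(p,q): 
    a=p[2]; q=np.array(q,float); return np.array([p[0]+q[0]*np.cos(a)-q[1]*np.sin(a),p[1]+q[0]*np.sin(a)+q[1]*np.cos(a),q[2]])
obs=[(T,c(223,299),lambda l:bar(l,45)),(T,c(400,274),lambda l:bar(l,-45)),(T,c(635,198),lambda l:[-30,-183,85]),
(S,(337,181.7),lambda l:bar(l,-45)),(S,(372.8,188.9),lambda l:bar(l,45)),
(T,c(80,265),lambda l:[75-150*np.cos(l),120,84+150*np.sin(l)]),(T,c(530,192),lambda l:[75-150*np.cos(l),-120,84+150*np.sin(l)]),
(T,c(122,357),lambda l:[-75,120,80]),(T,c(537,302),lambda l:[-75,-120,80])]
f=lambda p:np.concatenate([px(C,W(p,g(p[3])))-np.array(o) for C,o,g in obs])
if __name__=="__main__":
    r=least_squares(f,[540,50,0,.5],loss='soft_l1'); p=r.x;print(p,np.round(f(p).reshape(-1,2),1))
    print("bar",W(p,bar(p[3],0)),"lock",W(p,[-30,-183,85]),"hinge",W(p,[75,0,84]))
    k=lambda u,v:(410+u/2,250+(v-400)/2)
    print("key",pt(T,*k(125,437),80),pt(T,*k(128,470),80),"collar",pt(T,*k(117,456),46))
    for q in [(12,440),(150,425),(158,480),(17,497)]: print(pt(T,*k(*q),40))
    print("slot",pt(T,*c(632,178),85),pt(T,*c(637,218),85))
E
python3 fit.py
```

```text
[5.62787056e+02 9.74173480e+01 1.72073663e-01 7.18417206e-01] [[-0.5 -0.2]
 [-0.5 -0.5]
 [-0.   0.4]
 [-2.1 -0.1]
 [-1.8 -0.2]
 [-1.   0.9]
 [ 1.   2.1]
 [-1.   0. ]
 [ 0.1 -1.9]]
bar [495.75069407  85.76694094 209.0568396 ] lock [564.56441477 -88.0168479   85.        ] hinge [636.67944279 110.25927959  84.        ]
key [ 505.46902253 -334.3555053    80.        ] [ 468.2920871  -336.61421964   80.        ] collar [ 487.12601732 -334.81130003   46.        ]
[ 503.5682207  -214.61511085   40.        ]
[ 525.03690826 -376.161545     40.        ]
[ 460.93892355 -383.24178895   40.        ]
[ 437.36443957 -219.72375369   40.        ]
slot [576.94382765 -86.22472084  85.        ] [553.91277076 -89.24847067  85.        ]
```

```bash
cat >> h.py <<'E'
def plan(*tg, start=None):
    "targets (x,y,z,yaw deg): print tool-frame shift in m, turn in rad for successive calls (<=5 rows each)"
    s=env.state()
    p,y=(np.array(s["ee_pos"]),s["ee_rot"][2]) if start is None else (np.array(start[:3],float),start[3])
    for t in tg:
        t=np.array(t,float)
        while 1:
            d=t[:3]-p; dy=(t[3]-y+180)%360-180
            if abs(t[3]-y)>180: dy=t[3]-y
            n=max(np.linalg.norm(d)/48,abs(dy)/8.4); f=min(1,5/n) if n>0 else 1
            R=Ro.from_euler('xyz',[180,0,y],degrees=True).as_matrix()
            print(np.round(np.r_[R.T@(d*f)/1e3,-np.radians(dy*f)],4),"rows",round(n*f,1))
            p=p+d*f; y=y+dy*f
            if f==1: break
E
python3 - <<'E'
from h import *
plan((496,86,280,99.9),(496,86,190,99.9))
E
```

```text
[ 0.1626 -0.1752 -0.0216 -0.4874] rows 5.0
[ 0.2257 -0.0787 -0.0216 -0.4874] rows 5.0
[ 0.2363  0.0362 -0.0216 -0.4874] rows 5.0
[ 0.0172  0.0128 -0.0019 -0.0436] rows 0.4
[ 0.   -0.    0.09 -0.  ] rows 1.9
```

Call:
apply_moves(
  deltas=[
    [0.033, -0.035, -0.004, -0.098, 0.1],
    [0.065, -0.07, -0.009, -0.195, 0.1],
    [0.098, -0.105, -0.013, -0.293, 0.1],
    [0.13, -0.14, -0.018, -0.39, 0.1],
    [0.163, -0.175, -0.022, -0.487, 0.1],
  ],
)

```text
time_s: 0.6
ee_pos: [253.0, -348.5, 235.9]
ee_rot: [-180.0, -0.0, 41.7]
force: [0.5, -0.7, 0.5]
gripper_width: 54.1
gripper_force: 0.0
```

Call:
apply_moves(
  deltas=[
    [0.045, -0.016, -0.004, -0.098, 0.1],
    [0.09, -0.032, -0.009, -0.195, 0.1],
    [0.135, -0.047, -0.013, -0.293, 0.1],
    [0.18, -0.063, -0.018, -0.39, 0.1],
    [0.226, -0.079, -0.022, -0.487, 0.1],
  ],
)

```text
time_s: 1.1
ee_pos: [369.8, -139.6, 258.1]
ee_rot: [180.0, 0.0, 69.6]
force: [2.0, 0.1, 0.0]
gripper_width: 50.3
gripper_force: 0.0
```

Call:
apply_moves(
  deltas=[
    [0.047, 0.007, -0.004, -0.098, 0.1],
    [0.095, 0.014, -0.009, -0.195, 0.1],
    [0.142, 0.022, -0.013, -0.293, 0.1],
    [0.189, 0.029, -0.018, -0.39, 0.1],
    [0.236, 0.036, -0.022, -0.487, 0.1],
  ],
)

```text
time_s: 1.6
ee_pos: [486.5, 68.9, 279.9]
ee_rot: [-180.0, 0.0, 97.6]
force: [-0.4, -0.8, 0.6]
gripper_width: 50.5
gripper_force: 0.0
```

```bash
python3 - <<'E'
from h import *
plan((496,86,280,99.9),(496,86,190,99.9))
C=cal("wrist"); cv2.imwrite("pics/w1.png",cams.grab_frame("wrist"))
print(px(C,[496,86,209]), env.state()["ee_pos"],env.state()["ee_rot"])
E
```

```text
[ 0.0157  0.0117 -0.0001 -0.0402] rows 0.4
[ 0.   -0.    0.09 -0.  ] rows 1.9
[336.81871877 230.4131036 ] [490.33201459  74.90950353 280.01593201] [179.73179043  -0.32178405  97.95154458]
```

View pics/w1.png

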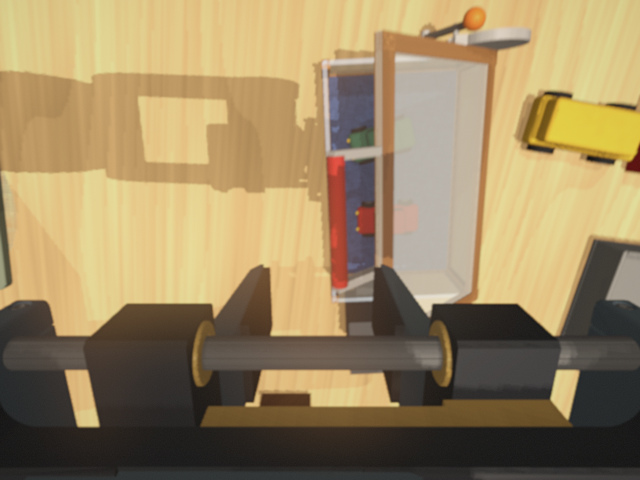

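The picture shows the red bar at (338, 222), with 337, 230 predicted, so the fit is good.

Call:
apply_moves(
  deltas=[
    [0.017, 0.012, 0, -0.04, 0.1],
    [0.017, 0.012, 0.045, -0.04, 0.1],
    [0.017, 0.012, 0.09, -0.04, 0.1],
    [0.017, 0.012, 0.09, -0.04, 0.1],
    [0.017, 0.012, 0.09, -0.04, -0.8],
  ],
  grip_force=10,
)

```text
time_s: 2.15
ee_pos: [495.8, 85.1, 190.3]
ee_rot: [-179.9, 0.0, 99.6]
force: [1.4, 0.3, 0.5]
gripper_width: 44.4
gripper_force: 0.0
```

Call:
apply_moves(
  deltas=[
    [0, 0, 0, 0, -1],
    [0, 0, 0, 0, -1],
    [0, 0, 0, 0, -1],
    [0, 0, 0, 0, -1],
  ],
)

```text
time_s: 2.55
ee_pos: [495.8, 85.2, 190.9]
ee_rot: [180.0, 0.0, 99.6]
force: [-3.9, -1.3, 2.2]
gripper_width: 13.1
gripper_force: 2.0
```

```bash
python3 - <<'E'
from h import *
s=env.state(); print({k:np.round(s[k],2) for k in("time_s","ee_pos","ee_rot","force","gripper_width","gripper_force")})
E
```

```text
{'time_s': np.float64(2.55), 'ee_pos': array([495.8 ,  85.19, 190.92]), 'ee_rot': array([1.7996e+02, 1.0000e-02, 9.9620e+01]), 'force': array([-3.91, -1.27,  2.24]), 'gripper_width': np.float64(13.09), 'gripper_force': np.float64(1.99)}
```

Call:
apply_moves(
  deltas=[
    [0, 0.0105, -0.011, 0, -1],
    [0, 0.022, -0.021, 0, -1],
    [0, 0.034, -0.0305, 0, -1],
    [0, 0.0465, -0.0385, 0, -1],
    [0, 0.06, -0.0455, 0, -1],
  ],
)

```text
time_s: 3.05
ee_pos: [553.8, 95.4, 237.1]
ee_rot: [-179.9, -0.0, 99.6]
force: [-3.6, -0.3, 4.3]
gripper_width: 11.8
gripper_force: 10.0
```

Call:
apply_moves(
  deltas=[
    [0, 0.014, -0.006, 0, -1],
    [0, 0.0265, -0.0105, 0, -1],
    [0, 0.0395, -0.014, 0, -1],
    [0, 0.0505, -0.016, 0, -1],
    [0, 0.0615, -0.018, 0, -1],
  ],
)

```text
time_s: 3.55
ee_pos: [615.2, 106.3, 254.2]
ee_rot: [-179.9, -0.1, 99.6]
force: [-5.8, 2.0, 0.5]
gripper_width: 11.6
gripper_force: 10.0
```

Call:
apply_moves(
  deltas=[
    [0, 0, 0, 0, -1],
    [0, 0, 0, 0, -1],
  ],
)

```text
time_s: 3.75
ee_pos: [615.0, 106.2, 254.2]
ee_rot: [-180.0, -0.1, 99.6]
force: [-3.1, 2.4, 4.4]
gripper_width: 11.7
gripper_force: 10.0
```

```bash
python3 - <<'E'
from h import *
import fit
print(env.state()["gripper_width"])
b=cams.grab_frame("scene");a=cams.grab_frame("top")
o=np.zeros((600,760,3),np.uint8)
o[:300,:360]=cv2.resize(a[190:290,205:325],(360,300));o[:600,370:]=cv2.resize(b[140:300,300:404],(390,600),interpolation=cv2.INTER_CUBIC)
cv2.imwrite("pics/p1.png",o)
E
```

```text
11.741254492895308
```

View pics/p1.png

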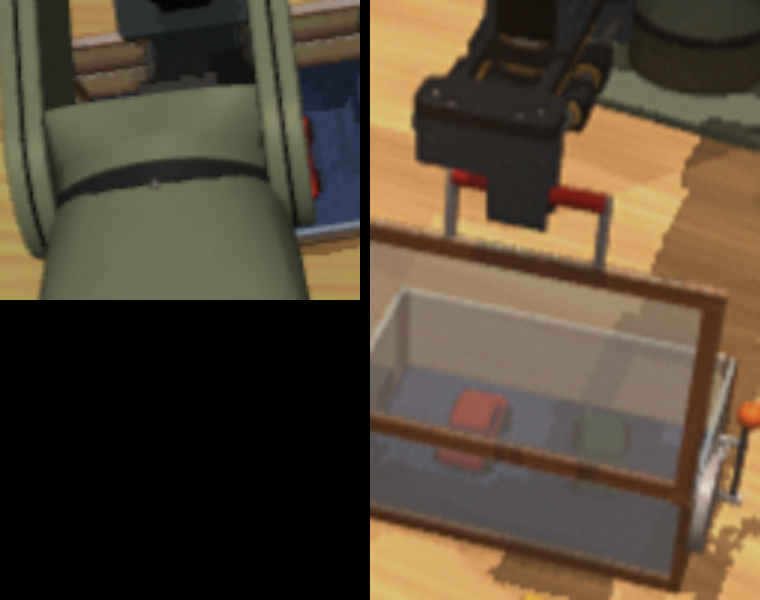

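```bash
python3 - <<'E'
from h import *; import fit
from scipy.optimize import least_squares
o=[(fit.T,(216.25,224.5)),(fit.S,(398.3,263))]
r=least_squares(lambda p:np.concatenate([px(C,p)-np.array(q) for C,q in o]),[600,230,60]).x
b=cams.grab_frame("scene");hs=cv2.cvtColor(b,cv2.COLOR_BGR2HSV)[235:275,385:415]
m=cv2.inRange(hs,(5,180,150),(16,255,255));ys,xs=np.nonzero(m);print(r,xs.mean()+385,ys.mean()+235,len(xs))
a=.172;ex=np.array([np.cos(a),np.sin(a),0])
for L in(35,45,55):
  piv=r-L*(np.sin(.44)*ex+np.cos(.44)*np.array([0,0,1]))
  for t in(.44,.3,0,-.5): print(L,t,px(fit.S,piv+L*(np.sin(t)*ex+np.cos(t)*np.array([0,0,1]))))
E
```

```text
[588.25217161 248.65514866 102.85817656] 401.3235294117647 249.64705882352942 34
35 0.44 [397.26801012 263.01107054]
35 0.3 [397.74151788 261.16339267]
35 0 [398.67176906 257.78243081]
35 -0.5 [399.77935855 254.53973637]
45 0.44 [397.26801012 263.01107054]
45 0.3 [397.87645553 260.63685157]
45 0 [399.06873439 256.30383741]
45 -0.5 [400.47724492 252.18561116]
55 0.44 [397.26801012 263.01107054]
55 0.3 [398.01123798 260.11091605]
55 0 [399.46389646 254.83196068]
55 -0.5 [401.16669192 249.85995379]
```

Call:
apply_moves(
  deltas=[
    [0, -0.0185, 0.003, 0, -1],
    [0, -0.037, 0.008, 0, -1],
    [0, -0.055, 0.0145, 0, -1],
    [0, -0.072, 0.023, 0, -1],
    [0, -0.088, 0.033, 0, -1],
  ],
  grip_force=15,
)

```text
time_s: 4.4
ee_pos: [529.2, 90.7, 220.3]
ee_rot: [179.8, 0.0, 99.6]
force: [1.4, 1.5, -0.6]
gripper_width: 11.5
gripper_force: 15.0
```

Call:
apply_moves(
  deltas=[
    [0, -0.015, 0.0115, 0, -1],
    [0, -0.0285, 0.025, 0, -1],
    [0, -0.041, 0.039, 0, -1],
    [0, -0.052, 0.0545, 0, -1],
    [0, -0.0615, 0.0715, 0, -1],
  ],
)

```text
time_s: 4.9
ee_pos: [468.9, 80.2, 148.6]
ee_rot: [179.8, 0.1, 99.7]
force: [1.9, 0.2, -1.9]
gripper_width: 11.7
gripper_force: 15.0
```

Call:
apply_moves(
  deltas=[
    [0, -0.006, 0.014, 0, -1],
    [0, -0.0105, 0.0265, 0, -1],
    [0, -0.014, 0.0375, 0, -1],
    [0, -0.016, 0.0465, 0, -1],
    [0, -0.0175, 0.056, 0, -1],
  ],
)

```text
time_s: 5.4
ee_pos: [452.0, 77.2, 92.6]
ee_rot: [179.8, 0.1, 99.7]
force: [2.9, -1.3, -1.6]
gripper_width: 11.1
gripper_force: 15.0
```

Call:
apply_moves(
  deltas=[
    [0, -0.001, 0.007, 0, -1],
    [0, -0.0015, 0.014, 0, -1],
    [0, -0.002, 0.02, 0, -1],
    [0, -0.002, 0.025, 0, -1],
    [0, -0.002, 0.029, 0, -1],
  ],
)

```text
time_s: 5.9
ee_pos: [450.3, 77.4, 65.5]
ee_rot: [179.9, 0.0, 99.6]
force: [-1.9, -2.7, 21.6]
gripper_width: 11.5
gripper_force: 15.0
```

Call:
apply_moves(
  deltas=[
    [0, 0, 0.001, 0, -1],
    [0, 0, 0.002, 0, -1],
  ],
)

```text
time_s: 6.1
ee_pos: [450.3, 77.5, 64.4]
ee_rot: [179.8, 0.0, 99.6]
force: [-2.3, -2.6, 22.9]
gripper_width: 11.6
gripper_force: 15.0
```

Call:
apply_moves(
  deltas=[
    [0, 0, 0, 0, -0.1],
    [0, 0, 0, 0, -0.1],
    [0, 0, 0, 0, -0.1],
    [0, 0, -0.045, 0, -0.1],
    [0, 0, -0.09, 0, -0.1],
  ],
)

```text
time_s: 6.6
ee_pos: [447.3, 77.3, 151.4]
ee_rot: [-179.7, -0.0, 99.6]
force: [0.8, 0.1, -0.3]
gripper_width: 41.2
gripper_force: 0.0
```

```bash
python3 - <<'E'
from h import *
print(env.state()["ee_pos"])
plan((455,40,200,110),(480,-325,190,184.5))
E
```

```text
[447.2601284   77.32269331 151.4074259 ]
[-0.0381  0.0014 -0.0486 -0.1813] rows 1.3
[-0.1982 -0.0571  0.0056 -0.733 ] rows 5.0
[-0.0844 -0.1355  0.0044 -0.5672] rows 3.9
```

Call:
apply_moves(
  deltas=[
    [-0.01, 0, -0.025, -0.09, 0],
    [-0.038, 0.0015, -0.0485, -0.181, 0],
    [-0.038, 0.0015, -0.0485, -0.181, 0],
  ],
)

```text
time_s: 6.9
ee_pos: [458.9, 38.7, 203.1]
ee_rot: [179.7, 0.1, 109.9]
force: [0.5, -0.2, -1.0]
gripper_width: 45.5
gripper_force: 0.0
```

Call:
apply_moves(
  deltas=[
    [-0.04, -0.011, 0.001, -0.147, 0.1],
    [-0.079, -0.023, 0.002, -0.293, 0.1],
    [-0.119, -0.034, 0.003, -0.44, 0.1],
    [-0.158, -0.046, 0.004, -0.586, 0.1],
    [-0.198, -0.057, 0.006, -0.733, 0.1],
  ],
)

```text
time_s: 7.4
ee_pos: [470.0, -162.7, 193.1]
ee_rot: [180.0, -0.2, 149.3]
force: [1.2, -0.1, 0.7]
gripper_width: 50.1
gripper_force: 0.0
```

Call:
apply_moves(
  deltas=[
    [-0.021, -0.034, 0.001, -0.14, 0.1],
    [-0.042, -0.068, 0.002, -0.283, 0.1],
    [-0.063, -0.101, 0.003, -0.425, 0.1],
    [-0.084, -0.135, 0.004, -0.567, 0.1],
    [-0.084, -0.135, 0.004, -0.567, 0.1],
  ],
)

```text
time_s: 7.9
ee_pos: [473.1, -324.4, 188.3]
ee_rot: [180.0, -0.1, -178.6]
force: [0.1, 0.6, -1.0]
gripper_width: 50.3
gripper_force: 0.0
```

```bash
python3 - <<'E'
from h import *
C=cal("wrist"); s=env.state(); I=cams.grab_frame("wrist"); cv2.imwrite("pics/w2.png",I)
print(s["ee_pos"],s["ee_rot"],px(C,[487,-335,80]),px(C,[487,-335,46]),px(C,[507,-334,80]),px(C,[467,-336,80]))
S=cams.grab_frame("scene"); cv2.imwrite("pics/s2.png",S); np.save("C.npy",np.array([*C],dtype=object),allow_pickle=True)
E
```

```text
[ 473.10040649 -324.40319229  188.27603689] [ 1.79968280e+02 -1.21854336e-01 -1.78639913e+02] [306.37249556 251.34179329] [307.8231425  238.94646623] [307.3233578  275.16560076] [305.38404754 226.57627569]Traceback (most recent call last):
  File "<stdin>", line 4, in <module>
ValueError: could not broadcast input array from shape (3,3) into shape (3,)
```

View pics/w2.png

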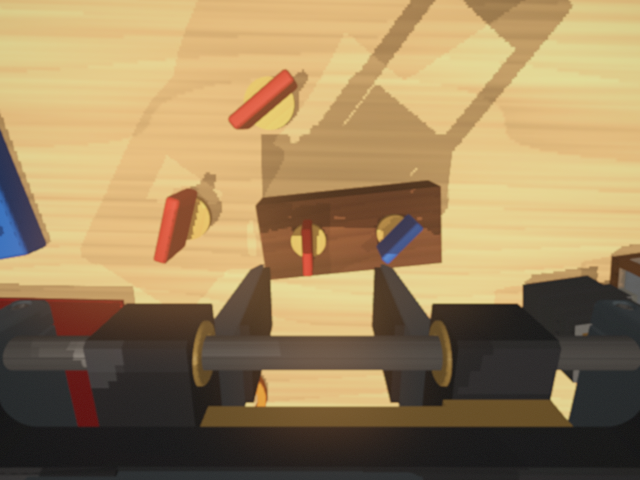

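```bash
python3 - <<'E'
from h import *
s=env.state(); I=cv2.imread("pics/w2.png"); C=cal("wrist")
hs=cv2.cvtColor(I,cv2.COLOR_BGR2HSV)[205:290,290:330]
m=cv2.inRange(hs,(0,150,60),(6,255,255))|cv2.inRange(hs,(174,150,60),(180,255,255))
for v in range(0,85,4):
    x=np.nonzero(m[v])[0]
    if len(x): print(v+205,x.min()+290,x.max()+290,hs[v,x,2])
cv2.imwrite("pics/k.png",cv2.resize(I[200:290,260:350],(720,720)[:2] and (600,600),interpolation=cv2.INTER_NEAREST))
print(s["ee_pos"],s["ee_rot"],s["qpos"],s["time_s"])
for u,v in[(308,223),(308,274)]:print(pt(C,u,v,80))
E
```

```text
229 303 309 [136 138 139 140 140 138 133]
233 303 310 [151 154 154 154 155 154 147 135]
237 303 310 [151 154 154 155 155 154 149 138]
241 303 310 [151 153 155 155 155 155 151 141]
245 304 310 [153 155 156 155 155 152 142]
249 304 310 [153 155 155 156 155 152 146]
253 304 311 [186 181 180 179 179 178 175 157]
257 303 311 [203 218 223 223 222 221 216 202 177]
261 303 311 [199 217 222 223 222 220 216 206 184]
265 303 311 [194 215 221 222 221 219 217 207 188]
269 303 311 [190 212 220 222 220 219 216 208 190]
273 303 311 [186 210 219 221 220 218 215 208 187]
[ 472.84793346 -320.53188967  188.73858739] [ 1.79813768e+02 -1.52352874e-01 -1.78651674e+02] [-3.53202085e+01  1.90614071e+01  9.22837697e+01  6.25960313e-02
  6.88882520e+01 -1.26690952e+02] 8.0
[ 463.91919099 -329.88043796   80.        ]
[ 505.83958959 -329.33015543   80.        ]
```

View pics/k.png

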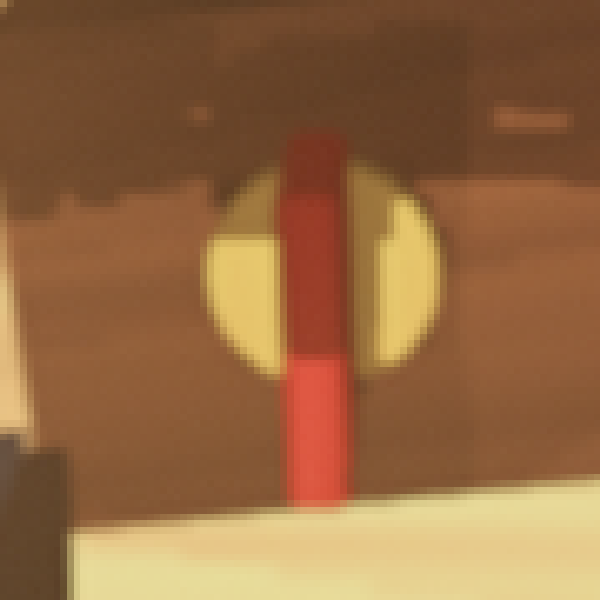

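```bash
python3 - <<'E'
from h import *
s=env.state();s2=env.state();print(s["ee_pos"],s["qvel"]);plan((488,-335,120,182),(488,-335,51,182))
E
```

```text
[ 472.84793346 -320.53188967  188.73858739] [ 1.69079223 -1.34111775  0.77676352  0.13291986  0.29251106 -0.28241981]
[-0.0017 -0.0017  0.008  -0.733 ] rows 5.0
[-1.00e-04 -2.40e-03  8.00e-03 -7.33e-01] rows 5.0
[ 0.0015 -0.0019  0.008  -0.733 ] rows 5.0
[ 2.40e-03 -4.00e-04  8.00e-03 -7.33e-01] rows 5.0
[ 0.002   0.0013  0.008  -0.733 ] rows 5.0
[ 6.00e-04  2.40e-03  8.00e-03 -7.33e-01] rows 5.0
[-0.0011  0.0022  0.008  -0.733 ] rows 5.0
[-0.0023  0.0009  0.008  -0.733 ] rows 5.0
[-0.0013 -0.0005  0.0047 -0.4303] rows 2.9
[ 0.    -0.     0.069 -0.   ] rows 1.4
```

Call:
apply_moves(
  deltas=[
    [-0.015, -0.014, 0.03, -0.01, 0.1],
    [-0.015, -0.014, 0.06, -0.01, 0.1],
    [-0.015, -0.014, 0.06, -0.01, 0.1],
    [-0.015, -0.014, 0.06, -0.01, 0.1],
  ],
)

```text
time_s: 8.4
ee_pos: [488.8, -333.2, 130.5]
ee_rot: [179.9, -0.1, -177.8]
force: [0.2, -0.9, 0.6]
gripper_width: 49.8
gripper_force: 0.0
```

```bash
sed -i '/abs(t\[3\]-y)>180/d' h.py; python3 - <<'E'
from h import *
s=env.state();print(s["ee_pos"],s["ee_rot"],s["qvel"]);plan((488,-335,51,182))
E
```

```text
[ 488.75751826 -333.168706    130.46387703] [ 1.79911996e+02 -7.99030527e-02 -1.77845033e+02] [-0.37266679 -1.44436859 -2.3888918  -0.1569133  -0.3128432  -0.43006932]
[ 0.0008 -0.0018  0.0795  0.0027] rows 1.7
```

Call:
apply_moves(
  deltas=[
    [0.001, -0.0015, 0.04, 0, 0.1],
    [0.001, -0.0015, 0.075, 0, 0.1],
    [0.001, -0.0015, 0.079, 0, 0.1],
    [0.001, -0.0015, 0.079, 0, 0.1],
    [0.001, -0.0015, 0.079, 0, -1],
  ],
  grip_force=30,
)

```text
time_s: 8.9
ee_pos: [489.6, -337.2, 54.2]
ee_rot: [-179.8, 0.2, -177.9]
force: [-0.0, 0.1, 0.5]
gripper_width: 44.6
gripper_force: 0.0
```

Call:
apply_moves(
  deltas=[
    [0, 0, 0, 0, -1],
    [0, 0, 0, 0, -1],
    [0, 0, 0, 0, -1],
    [0, 0, 0, 0, -1],
    [0, 0, 0, 0, -1],
  ],
)

```text
time_s: 9.4
ee_pos: [488.0, -336.4, 51.8]
ee_rot: [-180.0, 0.0, -177.9]
force: [0.4, 1.6, 1.7]
gripper_width: 7.7
gripper_force: 30.0
```

```bash
python3 - <<'E'
from h import *
plan((488,-336,150,182),(535,-93,150,188))
E
```

```text
[ 0.      0.0004 -0.0982  0.0022] rows 2.0
[-0.0538  0.2339  0.     -0.1015] rows 5.0
[-0.0024  0.0071  0.     -0.0032] rows 0.2
```

Call:
apply_moves(
  deltas=[
    [0, 0, -0.02, 0, -1],
    [0, 0, -0.06, 0, -1],
    [0, 0, -0.1, 0, -1],
  ],
  grip_force=45,
)

```text
time_s: 9.7
ee_pos: [487.4, -335.9, 151.8]
ee_rot: [179.9, -0.1, -177.9]
force: [0.6, -0.2, -0.6]
gripper_width: 8.0
gripper_force: 45.0
```

Call:
apply_moves(
  deltas=[
    [-0.01, 0.047, 0, -0.02, -1],
    [-0.021, 0.093, 0, -0.04, -1],
    [-0.032, 0.14, 0, -0.06, -1],
    [-0.043, 0.187, 0, -0.08, -1],
    [-0.054, 0.233, 0, -0.1, -1],
  ],
)

```text
time_s: 10.2
ee_pos: [533.2, -99.7, 151.6]
ee_rot: [-180.0, -0.0, -172.1]
force: [1.6, 0.3, -0.6]
gripper_width: 7.8
gripper_force: 45.0
```

Call:
apply_moves(
  deltas=[
    [-0.002, 0.007, 0, 0, -1],
    [-0.002, 0.007, 0, 0, -1],
    [-0.002, 0.007, 0, 0, -1],
    [-0.002, 0.007, 0, 0, -1],
  ],
)

```text
time_s: 10.6
ee_pos: [534.1, -95.8, 151.5]
ee_rot: [-180.0, -0.0, -172.2]
force: [-1.6, -0.6, -0.2]
gripper_width: 7.9
gripper_force: 45.0
```

```bash
python3 - <<'E'
from h import *
s=env.state(); C=cal("wrist"); I=cams.grab_frame("wrist"); cv2.imwrite("pics/w3.png",I)
print(s["ee_pos"],s["ee_rot"],s["qpos"][5],px(C,[564.5,-88,85]))
import pickle; pickle.dump(C,open("C3.pkl","wb"))
u,v=px(C,[564.5,-88,85]);u=int(u);v=int(v);print(u,v)
cv2.imwrite("pics/w3c.png",cv2.resize(I[v-45:v+45,u-60:u+60],(800,600),interpolation=cv2.INTER_CUBIC))
E
```

```text
[534.05413046 -95.79376082 151.48799112] [-1.79972895e+02 -1.85233253e-02 -1.72248375e+02] -109.099021616383 [325.8801408  294.42106528]
325 294
```

View pics/w3c.png

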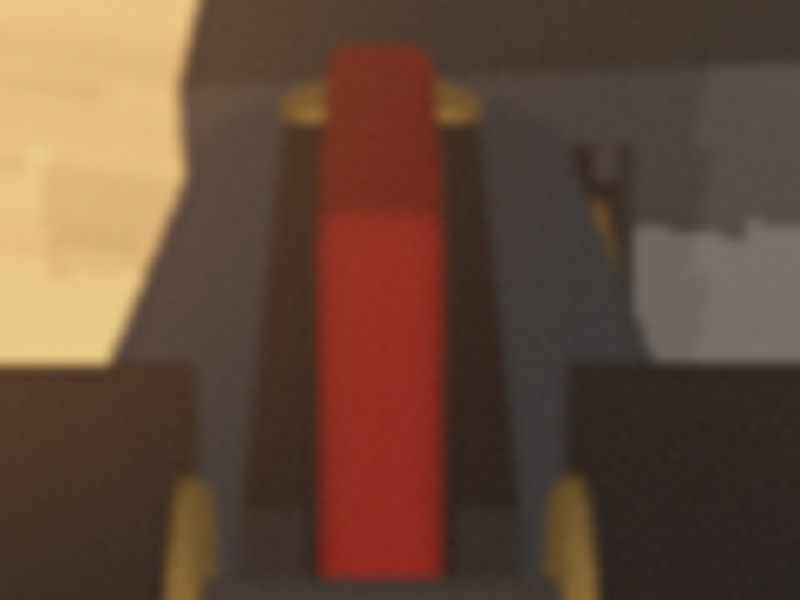

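Call:
apply_moves(
  deltas=[
    [-0.03, -0.003, 0, 0, -1],
    [-0.066, -0.006, 0, 0, -1],
    [-0.066, -0.006, 0, 0, -1],
    [-0.066, -0.006, 0, 0, -1],
    [-0.066, -0.006, 0, 0, -1],
  ],
)

```text
time_s: 11.15
ee_pos: [599.3, -91.9, 151.3]
ee_rot: [180.0, -0.1, -172.2]
force: [-0.5, 0.3, 0.5]
gripper_width: 7.5
gripper_force: 45.0
```

```bash
python3 - <<'E'
from h import *
c=cams.get_calibration("wrist");M=np.array(c["tool_from_camera"]);K=np.array(c["mtx"])
d=M[:3,:3]@np.linalg.solve(K,[322.3,280.8,1]);print("front edge tool xy",M[:3,3]+d*(-28.2-M[2,3])/d[2])
s=env.state(); C=cal("wrist"); I=cams.grab_frame("wrist"); cv2.imwrite("pics/w4.png",I)
print(s["ee_pos"],s["ee_rot"],s["qvel"].round(1),px(C,[564.5,-88,85]))
import pickle; pickle.dump(C,open("C4.pkl","wb"))
u,v=px(C,[564.5,-88,85]);u=int(u);v=int(v);print(u,v)
cv2.imwrite("pics/w4c.png",cv2.resize(I[v-45:v+45,u-60:u+60],(800,600),interpolation=cv2.INTER_CUBIC))
E
```

```text
front edge tool xy [ 19.20470577   0.86669757 -28.2       ]
[599.27897437 -91.91016851 151.27231842] [ 1.79986107e+02 -9.45402099e-02 -1.72202779e+02] [ 0.3 -0.6  0.4 -0.  -0.2  0.2] [333.91856426 201.3061047 ]
333 201
```

View pics/w4c.png

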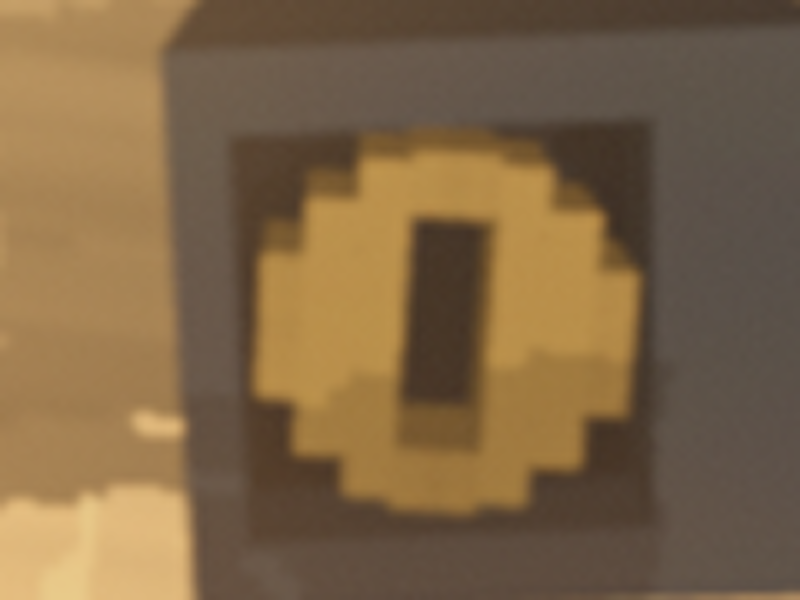

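```bash
python3 - <<'E'
from h import *
import pickle; C=pickle.load(open("C4.pkl","rb"))
f=lambda u,v:pt(C,273+u*.15,156+v*.15,85)
a,b=f(452,220),f(440,448);print(f(446,333),a,b,np.degrees(np.arctan2(*(b-a)[1::-1])),np.linalg.norm(b-a))
E
```

```text
[566.96724597 -83.76196533  85.        ] [556.09933158 -84.82671061  85.        ] [578.32191803 -82.63913512  85.        ] 5.622042432309411 22.329998536716463
```

Call:
apply_moves(
  deltas=[
    [0.016, 0.006, 0.01, 0.02, -1],
    [0.032, 0.0115, 0.025, 0.038, -1],
    [0.032, 0.0115, 0.033, 0.038, -1],
    [0.032, 0.0115, 0.033, 0.038, -1],
    [0.032, 0.0115, 0.033, 0.038, -1],
  ],
)

```text
time_s: 11.7
ee_pos: [568.2, -84.5, 119.2]
ee_rot: [-180.0, 0.1, -174.3]
force: [0.1, -0.1, -0.1]
gripper_width: 7.4
gripper_force: 45.0
```

Call:
apply_moves(
  deltas=[
    [0, 0, 0, 0, -1],
    [0, 0, 0.001, 0, -1],
    [0, 0, 0.003, 0, -1],
  ],
)

```text
time_s: 12.0
ee_pos: [567.8, -84.3, 115.9]
ee_rot: [-180.0, 0.1, -174.3]
force: [0.6, 0.1, -1.4]
gripper_width: 7.7
gripper_force: 45.0
```

Call:
apply_moves(
  deltas=[
    [0.0015, -0.0005, 0, 0, -1],
    [0.0015, -0.0005, 0.002, 0, -1],
    [0.0015, -0.0005, 0.004, 0, -1],
    [0.0015, -0.0005, 0.005, 0, -1],
    [0.0015, -0.0005, 0.005, 0, -1],
  ],
)

```text
time_s: 12.5
ee_pos: [565.6, -84.8, 110.3]
ee_rot: [180.0, -0.0, -174.3]
force: [0.5, 0.3, 0.2]
gripper_width: 7.6
gripper_force: 45.0
```

Call:
apply_moves(
  deltas=[
    [0, 0, 0.001, 0, -1],
    [0, 0, 0.002, 0, -1],
    [0, 0, 0.003, 0, -1],
    [0, 0, 0.003, 0, -1],
  ],
)

```text
time_s: 12.9
ee_pos: [565.7, -84.8, 107.4]
ee_rot: [180.0, -0.0, -174.3]
force: [-1.0, 0.0, -0.8]
gripper_width: 7.7
gripper_force: 45.0
```

In the slot with no force; go on down.

Call:
apply_moves(
  deltas=[
    [0, 0, 0.002, 0, -1],
    [0, 0, 0.004, 0, -1],
    [0, 0, 0.006, 0, -1],
    [0, 0, 0.008, 0, -1],
    [0, 0, 0.008, 0, -1],
  ],
)

```text
time_s: 13.4
ee_pos: [565.5, -84.8, 99.2]
ee_rot: [180.0, -0.0, -174.3]
force: [0.3, -0.5, -0.7]
gripper_width: 7.9
gripper_force: 45.0
```

Call:
apply_moves(
  deltas=[
    [0, 0, 0.001, 0, -1],
    [0, 0, 0.002, 0, -1],
    [0, 0, 0.002, 0, -1],
  ],
)

```text
time_s: 13.7
ee_pos: [565.7, -84.8, 97.5]
ee_rot: [-180.0, -0.0, -174.3]
force: [0.1, 0.1, -0.1]
gripper_width: 7.7
gripper_force: 45.0
```

Call:
apply_moves(
  deltas=[
    [0, 0, 0.0005, 0.06, -1],
    [0, 0, 0.0005, 0.12, -1],
    [0, 0, 0.0005, 0.19, -1],
    [0, 0, 0.0005, 0.26, -1],
    [0, 0, 0.0005, 0.33, -1],
  ],
)

```text
time_s: 14.2
ee_pos: [565.7, -85.1, 97.1]
ee_rot: [-180.0, -0.0, 166.6]
force: [-0.5, -1.7, -0.3]
gripper_width: 7.9
gripper_force: 45.0
```

```bash
python3 - <<'E'
from h import *
s=env.state();print(s["torque"],s["force"],s["ee_pos"],s["qpos"])
E
```

```text
[-0.06073269 -0.05929596  0.11732392] [-0.49270784 -1.70942232 -0.32984498] [565.65700759 -85.13810099  97.09999186] [-9.68713731e+00  2.36169833e+01  9.96430460e+01 -4.94202735e-02
  5.67468822e+01 -8.63054525e+01]
```

Torque 0.117 Nm: the plug is turning with the key. Continue.

Call:
apply_moves(
  deltas=[
    [0, 0, 0, 0.08, -1],
    [0, 0, 0, 0.16, -1],
    [0, 0, 0, 0.24, -1],
    [0, 0, 0, 0.32, -1],
    [0, 0, 0, 0.4, -1],
  ],
)

```text
time_s: 14.7
ee_pos: [565.6, -85.2, 97.1]
ee_rot: [-180.0, 0.0, 143.7]
force: [-0.9, 0.1, -1.5]
gripper_width: 7.6
gripper_force: 45.0
```

Call:
apply_moves(
  deltas=[
    [0, 0, 0, 0.07, -1],
    [0, 0, 0, 0.14, -1],
    [0, 0, 0, 0.21, -1],
    [0, 0, 0, 0.28, -1],
    [0, 0, 0, 0.34, -1],
  ],
)

```text
time_s: 15.2
ee_pos: [565.6, -85.2, 97.1]
ee_rot: [-180.0, 0.0, 124.3]
force: [0.2, -1.7, -0.9]
gripper_width: 7.7
gripper_force: 45.0
```

```bash
python3 - <<'E'
from h import *
s=env.state();print(s["torque"],s["force"],s["ee_pos"],s["ee_rot"],s["qpos"][5])
E
```

```text
[-0.19819382 -0.065394    0.15846626] [ 0.21878559 -1.67638121 -0.93320901] [565.60157861 -85.16364877  97.10880571] [-1.79957856e+02  2.63413928e-02  1.24265729e+02] -43.92065981858686
```

Call:
apply_moves(
  deltas=[
    [0, 0, 0, 0.03, -1],
    [0, 0, 0, 0.06, -1],
    [0, 0, 0, 0.09, -1],
    [0, 0, 0, 0.12, -1],
    [0, 0, 0, 0.12, -1],
  ],
)

```text
time_s: 15.7
ee_pos: [565.6, -85.1, 97.1]
ee_rot: [-180.0, 0.0, 117.5]
force: [-0.4, -1.4, -0.9]
gripper_width: 7.3
gripper_force: 45.0
```

```bash
python3 - <<'E'
from h import *
s=env.state();print(s["torque"],s["force"],s["ee_pos"],s["ee_rot"],s["qpos"][5])
E
```

```text
[-0.44279347  0.08020817  0.14780867] [-0.41654979 -1.37378936 -0.89642528] [565.5809445  -85.10522526  97.09004617] [-1.79964435e+02  1.77336149e-02  1.17474085e+02] -37.139252530200906
```

Call:
apply_moves(
  deltas=[
    [0, 0, 0, 0.03, -1],
    [0, 0, 0, 0.06, -1],
    [0, 0, 0, 0.06, -1],
  ],
)

```text
time_s: 16.0
ee_pos: [565.6, -85.1, 97.1]
ee_rot: [-180.0, 0.0, 114.1]
force: [-0.7, -2.7, -0.3]
gripper_width: 7.9
gripper_force: 45.0
```

```bash
python3 - <<'E'
from h import *
s=env.state();print(s["torque"],s["force"],s["ee_pos"],s["ee_rot"],s["qpos"][5])
E
```

```text
[-0.51650664  0.08266661  0.10416522] [-0.73798443 -2.70353781 -0.26935513] [565.57362111 -85.10076895  97.09491096] [-1.79964806e+02  1.94392001e-02  1.14083365e+02] -33.748084250128706
```

Call:
apply_moves(
  deltas=[
    [0, 0, 0, 0, -0.3],
    [0, 0, 0, 0, -0.3],
    [0, 0, 0, 0, -0.3],
    [0, 0, -0.03, 0, -0.3],
    [0, 0, -0.075, 0, -0.3],
  ],
)

```text
time_s: 16.5
ee_pos: [564.0, -84.3, 170.3]
ee_rot: [-179.7, -0.2, 114.1]
force: [0.8, -0.2, -0.2]
gripper_width: 31.9
gripper_force: 0.0
```

```bash
python3 - <<'E'
from h import *
s=env.state();print(s["ee_pos"],s["ee_rot"],s["force"])
plan((480,-85,210,150))
E
```

```text
[564.0084045  -84.26881354 170.30737123] [-179.6937102    -0.23185198  114.07150692] [ 0.75611043 -0.2008854  -0.21871833]
[ 0.0336 -0.077  -0.0397 -0.6271] rows 4.3
```

Call:
apply_moves(
  deltas=[
    [0, 0, -0.03, 0, -0.3],
    [0, -0.04, -0.04, 0, -0.3],
    [0.005, -0.08, -0.04, 0, -0.3],
    [0.005, -0.12, -0.04, 0, -0.3],
    [0.006, -0.16, -0.04, 0, -0.3],
  ],
)

```text
time_s: 17.0
ee_pos: [416.0, -144.8, 212.3]
ee_rot: [180.0, 0.0, 114.1]
force: [-0.2, -0.5, 0.1]
gripper_width: 31.7
gripper_force: 0.0
```

```bash
python3 - <<'E'
from h import *
a=cams.grab_frame("top");b=cams.grab_frame("scene")
o=np.zeros((600,800,3),np.uint8)
o[:,:400]=cv2.resize(a[195:285,325:385],(400,600),interpolation=cv2.INTER_CUBIC)
o[:,405:]=cv2.resize(b[180:300,255:334],(395,600),interpolation=cv2.INTER_CUBIC)
cv2.imwrite("pics/f.png",o)
E
```

```text
(no output)
```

View pics/f.png

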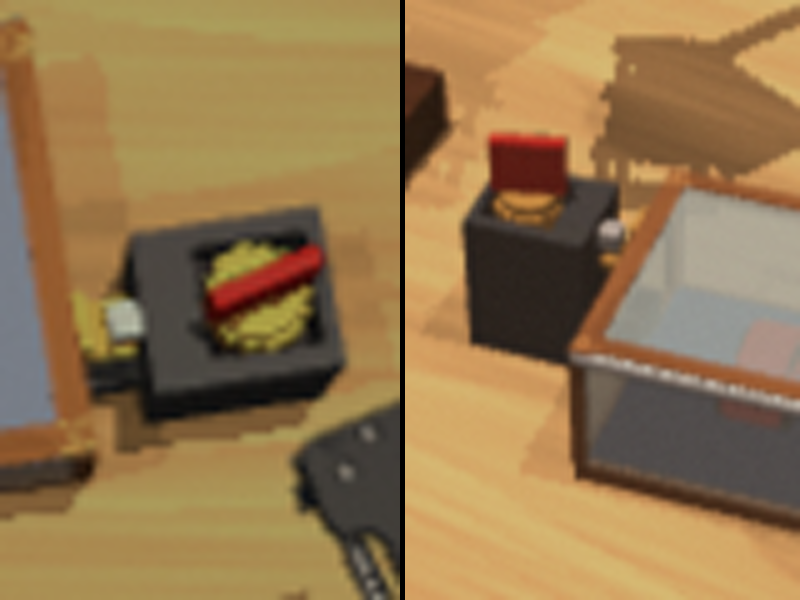

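```bash
python3 - <<'E'
from h import *
T=cal("top");f=lambda u,v,z:pt(T,325+u/6.667,195+v/6.667,z)
a,b=f(215,303,125),f(318,258,125);d=a-b if a[0]>b[0] else b-a
print(a,b,(a+b)/2,"cw of case",.172-np.arctan2(d[1],d[0]),np.linalg.norm(d))
print(np.linalg.norm(f(108,322,92)-f(143,317,92)))
E
```

```text
[556.06907126 -70.35445781 125.        ] [ 571.90602074 -104.14400911  125.        ] [563.987546   -87.24923346 125.        ] cw of case 1.3045059342009782 37.31678906738914
11.998874527605013
```

```bash
python3 -c "
from workcell import env
print(env.job_done())"
```

```text
the job is handed in; nothing more can be done
None
```

The job is handed in: the pawl is off, the lid is shut, and the red key is home in the lock, turned to about 1.30 rad with the bolt out about 12 mm over the tab (last two measured from the top camera); the hand-in returned no verdict.

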